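# Clamp the storage jar in the ratchet jar clamp

### The job

Stand the clamp-lid jar upright on the jar clamp's board, in the pocket in front of the V block, and leave it standing there. Then wind the black bar knob clockwise, click by click, until the sprung pad has pinned the jar against the V block, and wind on until the pawl has clicked over two more teeth, no further: the glass must be held firmly but not over-tightened. Let go so that the pawl alone holds the wheel, and do not shove the pepper mill or the rolling pin aside.

Things in the scene. Friction and masses are not known exactly. Their poses are not given: they have to be found in the camera images.
- jar: Glass storage jar, hinged glass lid held by a steel wire bail: a cylinder 60 mm across up to 68 mm, then a 54 mm lid, 92 mm high, about 0.3 kg, standing upright. Origin: centre of its underside, z up. The bail runs over the lid along the jar's x axis, its latch sticking out 8 mm at +x, 56 to 66 mm up: take the jar across its y axis.
- jar_center (a point): The jar's middle, 46 mm above its underside, on its axis.
- pocket (a point): Where the jar goes: on the clamp board's top face (18 mm above the table), the point under the jar's axis when the jar touches both walls of the V block. Clamp axes: +y points at the V block, -y at the sprung pad and the knob, x across the board. At first the pad (46 mm wide, top 39 mm above the board) is 10 to 41 mm clear of a jar standing here: it differs each time and is not measured.
- vblock: Fixed plastic V block on the clamp board: two walls 38 mm high and 12 mm thick that cradle the jar on its +y side (touching it 35 degrees either side of +y, reaching 39 mm to either side in x and no nearer than 14 mm in y to the jar's axis). Origin at the pocket, on the board's top face.
- knob_grip (a point): Middle of the black bar knob on the toothed steel ratchet wheel, on the wheel's upright axis, 61 mm above the table. The bar is 54 mm long along this point's y axis, 14 mm wide along its x, 26 mm high (46 to 72 mm above the table). The point turns with the knob. The wheel below (69 mm across) reaches 32 mm above the table. 200 mm from the pocket, towards its -y.
- wheel (a joint): Turn of knob and wheel, rad, 0 at the start, growing clockwise seen from above; end stop 2.75. 24 teeth, a click at every 0.262 rad (0.262, 0.524...). Each tooth moves the pad 6.3 mm towards the jar. The wheel is sprung backwards (0.06 to 0.13 Nm): let go, it runs back to the last tooth clicked. Once the jar is pinned, each further tooth adds 6.3 N of squeeze and 0.15 Nm of turning moment.
- pawl (a joint): The sprung steel pawl beside the wheel: 0 when it lies at the root of a tooth, growing to about 0.15 rad as it rides up a tooth, then it drops back (the click). Until the jar is pinned, the knob stopped between two clicks loads the hand with about 0.05 Nm, falling briefly at each click. It bars the wheel from turning back.
- mill: Bystander: dark wooden pepper mill, 50 mm across, 140 mm high. Origin: centre of its underside.
- pin: Bystander: thin birch rolling pin, 340 mm long, 28 mm thick, lying along its x axis. Origin: under its middle.
Things that resemble listed ones, but are neither listed nor needed, are in the scene too. What is shaped like the jar but orange or purple is not meant.

How it is judged:
By the outcome, as a careful person would: the job done as asked, in the order asked, and still so for the second after the job is handed in, with the robot touching nothing.
It also fails if it takes over 72 s, if anything falls off the work surface, if the arm or the gripper's body presses on something with over 40 N, if the wrist force passes 120 N, or if a joint passes its speed limit or range.

### The arm

A 7-joint arm with a two-finger parallel gripper is mounted at the origin on the work surface. World frame = base frame: x ahead of the robot, y to its left, z up, the work surface at z = 0. Lengths are in m, angles in rad, forces in N, time in s.
With the tool pointing down it reaches from about 0.35 to 0.9 m from the base axis. Payload 8.1 kg.
Tool frame: the origin (TCP) lies on the centre line of the jaws, within the pads' length; the fingertips stand 14 mm ahead of it and the grasp point (between the pads) lies 5 mm behind it; z points along the fingers, y is the direction in which the jaws open and shut (so a half turn about z gives the same grasp; the last joint's range is limited). The gripper opens to 92 mm and grips with 3 to 60 N. Pads are 19 mm wide; open, the fingers measure 130 mm over their backs; the gripper's body (75 mm by 190 mm) begins 47 mm behind the grasp point.
Start: joints at [-1.298, 0.434, 0.025, 1.573, -0.012, 1.134, -0.075], TCP at [0.229, 0.581, 0.241] pointing down, gripper open.
Joint ranges: [-2.62, 2.62], [-0.44, 2.09], [-1.27, 1.32], [0.08, 2.57], [-1.32, 4.46], [0.12, 2], [-2.74, 2.74]. Speed limits (rad/s): [2.22, 2.22, 3.01, 3.01, 3.14, 3.14, 3.14].

### API

Orientations are given as a rotation vector (axis times angle).
In Python, from cell import observe, eyes, arm gives the robot as it stands.
- The arm moves only by the tool step_arm, never from a script. Its argument "series" is a list that holds one entry, the list of rows, each a list of 5 numbers: the finger opening in m, from 0 to 0.0918, then the shift along the world's x, y, z in m, then the turn about the world's z in degrees. In form: [[[hand, dx, dy, dz, spin], ...]]. A call has 1 to 20 rows; each row is the pose to reach, as a shift and turn from the pose measured when the call began; what a row does not reach only later rows make up. A row lasts 1/12 s, in which the tool goes at most 41.7 mm and 7.16 degrees, less where a joint would pass 70% of its speed; a pose out of reach is approached as far as the arm can. A call with a gripper value outside its range is refused whole. The fingers move at their own pace and stop on an object; "squeeze" is the grip in N (left out, the last holds). Time passes only in rows, so rows that repeat a pose let the fingers close. It gives the time, the measured TCP pose, the force and the opening at its end, in the units of the state.
- observe(): the state, without advancing time (a new reading comes with each control period).
- eyes.get_image(name): name is "side" or "top"; returns (picture, depth): 400x640x3 uint8, red, green, blue; 400x640 float32, m along the optical axis (not along the pixel's ray), 0 where there is no reading.
- eyes.camera_params(name): a dict with "intrinsics" (3x3 intrinsics, pixels), "position" and "attitude" of the camera in the world. Camera axes: x right, y down, z forward; pixel columns grow to the right and rows downward; lengths in m; the calibration is good to about 2 mm. A picture is of the moment at which its call begins. camera_params takes no time and is no camera call.
- arm.sign_off(): hands the job in, once; it reports no verdict.
The state is a dict: "clock": time; "joints": joint angles; "dq": joint speeds; "joint_efforts": joint torques, N m; "position": TCP position; "ee_rot": TCP orientation; "force": force on the tool from outside, world axes, zero at the start; "ft_torque": the same for the moment, N m; "width": opening from 0.0 (shut) to 1.0 (fully open).
Only numpy, scipy, OpenCV 4.12 (cv2) and the standard library are available. Lean on these libraries where they do the work, as an engineer would, in place of code of your own. Each camera call takes 0.05 s, during which the arm holds its last target.

## Working session

There is one attempt and no reset: what is moved stays moved. The work goes in short steps, Python scripts to look and compute and a tool call to move; the robot and the scene stay as the last step left them, time stands still between calls to the robot, and variables do not carry over. Pictures are saved under pics/ and viewed, and the job is handed in when it is done.

Besides the shell and the picture viewer there is one more tool, called by a JSON object that holds its "name" and its "arguments", one argument or row to a line. step_arm: Moves the arm, as the interface text tells. Its arguments: {"type":"object","properties":{"series":{"type":"array"},"squeeze":{"type":"number"}},"required":["series"]}

```bash
ls; mkdir -p pics; cat > h.py <<'E'
import numpy as np, cv2
from scipy.spatial.transform import Rotation as R
from cell import observe, eyes, arm
def cam(n):
    p=eyes.camera_params(n); K=np.array(p["intrinsics"]); a=np.array(p["attitude"]); t=np.array(p["position"])
    M=a if a.shape==(3,3) else (R.from_rotvec(a).as_matrix() if a.size==3 else R.from_quat(a).as_matrix())
    return K,M,t
def ray(n,u,v,z):
    K,M,t=cam(n); d=M@np.linalg.solve(K,[u,v,1.]); return t+d*(z-t[2])/d[2]
def proj(n,p):
    K,M,t=cam(n); q=K@(M.T@(np.array(p)-t)); return q[:2]/q[2]
def cloud(n,D):
    K,M,t=cam(n); v,u=np.mgrid[:D.shape[0],:D.shape[1]]
    P=np.stack([(u-K[0,2])/K[0,0]*D,(v-K[1,2])/K[1,1]*D,D],-1); return P@M.T+t
def shot(n,tag):
    I,D=eyes.get_image(n); cv2.imwrite(f"pics/{tag}.png",I[:,:,::-1]); np.savez(f"{tag}.npz",I=I,D=D); return I,D
E
python3 - <<'E'
from h import *
for n in("side","top"):
    print(eyes.camera_params(n)); shot(n,n+"0")
print(observe())
E
```

```text
pics
{'intrinsics': array([[494.41100613,   0.        , 317.01766258],
       [  0.        , 494.41100613, 197.50388754],
       [  0.        ,   0.        ,   1.        ]]), 'position': array([0.45436062, 1.09411001, 0.92058752]), 'attitude': array([-0.13729067,  2.78737959, -1.37178445])}
{'intrinsics': array([[467.11937434,   0.        , 326.50804755],
       [  0.        , 467.11937434, 200.56506164],
       [  0.        ,   0.        ,   1.        ]]), 'position': array([0.29866494, 0.02449324, 1.53071936]), 'attitude': array([-2.11282547,  2.13008566, -0.18750503])}
{'clock': 0.1, 'joints': array([-1.29758656,  0.4351704 ,  0.02497956,  1.57400728, -0.01161151,
        1.13402075, -0.07512095]), 'dq': array([-1.06807002e-03, -1.76457309e-03,  1.23536602e-03, -2.38506526e-03,
        2.02568575e-03,  1.03407625e-05, -7.66133494e-04]), 'joint_efforts': array([ 2.95067526e-03, -6.69129968e+01,  9.87930112e-01, -3.15145898e+01,
       -6.05727104e-02,  3.72485281e-02,  8.61478816e-05]), 'position': array([0.22927453, 0.58094488, 0.24001244]), 'ee_rot': array([-5.86980176e-01, -3.08611672e+00,  2.28221362e-03]), 'force': array([-0.28686606, -0.26016001, -0.15789367]), 'ft_torque': array([-0.04019515, -0.03146819, -0.00273011]), 'width': 0.999096032037623}
```

View pics/side0.png

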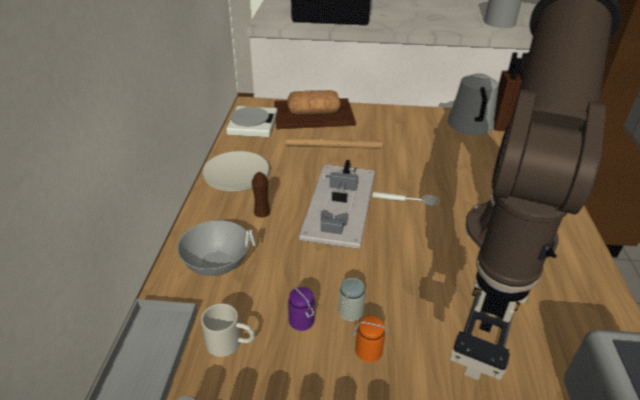

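View pics/top0.png

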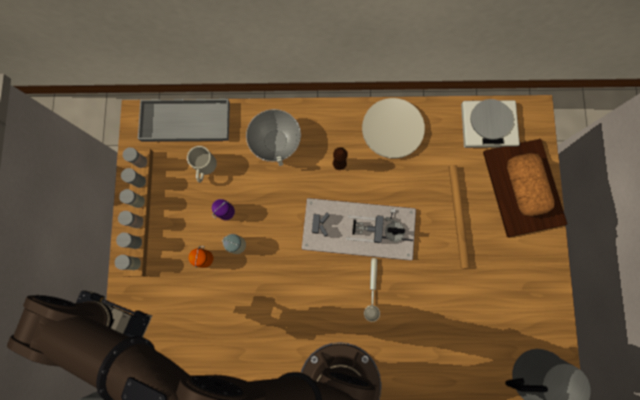

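Jar-shaped candidates: purple at top (223,209), orange at top (200,257) and clear glass at top (233,243) / side (352,298). The clear glass one fits, since orange and purple are excluded. I'll enlarge it and the clamp to confirm.

```bash
python3 - <<'E'
import cv2,numpy as np
s=cv2.imread("pics/side0.png");t=cv2.imread("pics/top0.png")
def up(i,x,y,w,h,W=400): return cv2.resize(i[y:y+h,x:x+w],(W,int(h*W/w)),interpolation=cv2.INTER_CUBIC)
a=np.hstack([up(t,180,190,80,58),up(s,280,270,110,80)])
b=np.hstack([up(t,295,190,140,80,400)[:228],up(s,295,155,90,100,400)[:228]])
cv2.imwrite("pics/c1.png",a)
cv2.imwrite("pics/c2.png",np.hstack([up(t,295,190,130,80,460)[:283],np.zeros((283,10,3),np.uint8),up(s,300,160,80,90,260)[:283]]))
E
```

```text
(no output)
```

View pics/c1.png

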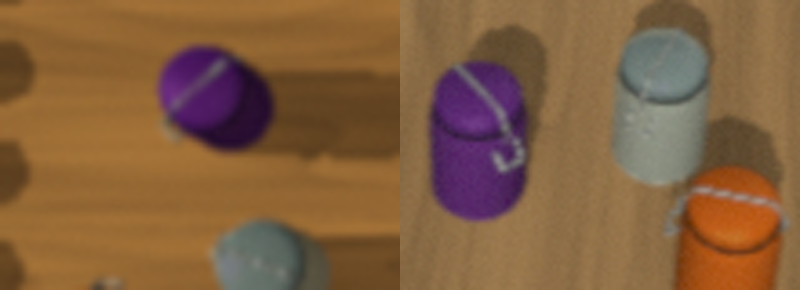

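View pics/c2.png

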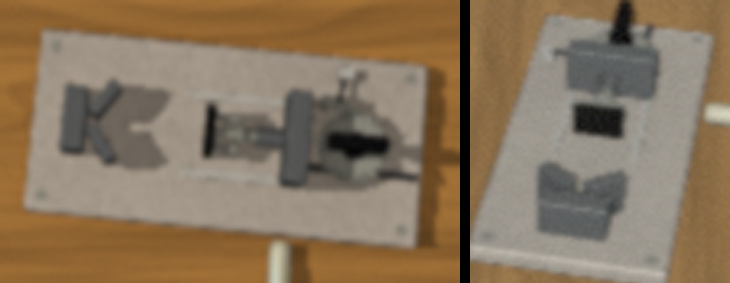

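The clear jar is confirmed: steel bail running diagonally, latch at its lower left in the side view. Next I'll measure the jar, board, knob and bystanders.

```bash
python3 - <<'E'
from h import *
T=np.load("top0.npz");S=np.load("side0.npz")
PT=cloud("top",T["D"]);PS=cloud("side",S["D"])
# jar points
for nm,P,(x0,x1,y0,y1) in(("top",PT,(215,255,228,258)),("side",PS,(330,372,272,325))):
    Q=P[y0:y1,x0:x1].reshape(-1,3); 
    top=Q[(Q[:,2]>.08)&(Q[:,2]<.105)]
    print(nm,"lid n",len(top),top.mean(0),np.percentile(top,[1,99],axis=0).round(4).tolist())
    b=Q[(Q[:,2]>.015)]; print(np.percentile(b,[1,99],axis=0).round(4).tolist())
    print("table z",np.median(Q[np.abs(Q[:,2])<.015][:,2]))
# board rectangle
I=T["I"].astype(int);hsv=cv2.cvtColor(T["I"],cv2.COLOR_RGB2HSV)
sub=np.zeros(I.shape[:2],np.uint8);sub[190:270,290:430]=255
m=((hsv[...,1]<75)&(sub>0)&(np.abs(PT[...,2]-.018)<.012)).astype(np.uint8)
m=cv2.morphologyEx(m,cv2.MORPH_CLOSE,np.ones((9,9)))
c=max(cv2.findContours(m,0,1)[0],key=cv2.contourArea)
r=cv2.minAreaRect(c);print(r)
box=cv2.boxPoints(r);W=np.array([ray("top",u,v,.018) for u,v in box]);print(W.round(4))
d=W-W[[1,2,3,0]];print(np.linalg.norm(d,axis=1),np.degrees(np.arctan2(d[:,1],d[:,0])),W.mean(0))
# heights over board
Q=PT[195:265,300:420].reshape(-1,3);
for lo,hi in((.05,.065),(.04,.05),(.066,.08)):
    q=Q[(Q[:,2]>lo)&(Q[:,2]<hi)];print(lo,len(q),np.percentile(q,[2,50,98],axis=0).round(4).tolist())
cv2.imwrite("pics/m.png",m*255)
E
```

```text
top lid n 244 [0.43850001 0.32978978 0.09014762] [[0.4145, 0.3046, 0.0818], [0.4644, 0.3565, 0.0995]]
[[0.3606, 0.1788, 0.017], [0.4646, 0.3594, 0.731]]
table z -0.0002812743429985165
side lid n 475 [0.43097041 0.35554325 0.09015066] [[0.3955, 0.3109, 0.0806], [0.4624, 0.4376, 0.0954]]
[[0.3974, 0.3127, 0.0171], [0.4653, 0.4388, 0.0964]]
table z 0.00022279397309771243
((358.4876708984375, 235.37979125976562), (110.83182525634766, 64.56499481201172), 5.440331935882568)
[[ 0.3792  0.1211  0.018 ]
 [ 0.5895  0.1015  0.018 ]
 [ 0.5512 -0.2603  0.018 ]
 [ 0.3431 -0.2319  0.018 ]]
[0.21125285 0.36388048 0.21005674 0.35486269] [174.6803816   83.95410156  -7.77611418 -95.84005326] [ 0.46573874 -0.06738359  0.018     ]
0.05 328 [[0.445, -0.1733, 0.0503], [0.49, 0.0401, 0.0554], [0.5303, 0.0818, 0.0647]]
0.04 163 [[0.4423, -0.1882, 0.0404], [0.4875, -0.0716, 0.0462], [0.5269, 0.0787, 0.0498]]
0.066 181 [[0.4425, -0.2039, 0.0661], [0.4755, -0.1357, 0.0689], [0.5198, -0.1169, 0.0767]]
```

```bash
python3 - <<'E'
from h import *
T=np.load("top0.npz");S=np.load("side0.npz")
PT=cloud("top",T["D"]);PS=cloud("side",S["D"])
for n,P,(x0,x1,y0,y1) in(("top",PT,(215,255,228,258)),("side",PS,(330,372,272,318))):
    m=np.zeros(P.shape[:2],np.uint8); m[y0:y1,x0:x1]=((P[...,2]>.086)&(P[...,2]<.1))[y0:y1,x0:x1]
    if n=="side": m[:, :]*=((P[...,1]<.385)&(P[...,0]>.40))
    q=P[m>0]; c,r=cv2.minEnclosingCircle(q[:,:2].astype(np.float32)); print(n,len(q),"circle",c,r,"mean",q.mean(0))
    cc=max(cv2.findContours(m,0,1)[0],key=cv2.contourArea);e=cv2.fitEllipse(cc);print(e, ray(n,*e[0],.092))
# knob: black, high
I=T["I"].astype(int)
for n,Z,P,(x0,x1,y0,y1) in(("top",T,PT,(370,418,215,245)),("side",S,PS,(335,360,155,180))):
    m=np.zeros(P.shape[:2],np.uint8); m[y0:y1,x0:x1]=(Z["I"].max(2)<45)[y0:y1,x0:x1]
    q=P[(m>0)&(P[...,2]>.062)&(P[...,2]<.085)]
    print(n,m.sum(),len(q)); 
    if len(q)>3:
        r=cv2.minAreaRect((q[:,:2]*1000).astype(np.float32));print("knob",r,q.mean(0),np.percentile(q[:,2],[5,50,95]))
# pixels for top contour
def up(i,x,y,w,h,W): return cv2.resize(i[y:y+h,x:x+w][:,:,::-1],(W,int(h*W/w)),interpolation=cv2.INTER_CUBIC)
cv2.imwrite("pics/k.png",up(T["I"],298,192,128,76,768))
cv2.imwrite("pics/j.png",np.hstack([up(S["I"],330,270,45,55,300),up(T["I"],213,226,45,37,400)[:300].copy() if 0 else cv2.resize(up(T["I"],213,226,45,37,400),(400,366))]))
E
```

```text
top 207 circle (0.4386507570743561, 0.3310013711452484) 0.026902876794338226 mean [0.4385765  0.33025028 0.09116625]
((231.16436767578125, 242.23399353027344), (15.481297492980957, 16.130760192871094), 68.47981262207031) [0.43829051 0.32999359 0.092     ]
side 321 circle (0.4373832046985626, 0.3341473340988159) 0.028203999623656273 mean [0.43685275 0.33564249 0.09107131]
((352.6255187988281, 286.2568664550781), (17.237651824951172, 22.436237335205078), 93.14759063720703) [0.43690148 0.33701101 0.092     ]
top 81 67
knob ((474.7787170410156, -182.3346405029297), (51.13014221191406, 12.076910018920898), 84.39716339111328) [ 0.47455412 -0.18174708  0.07117162] [0.06533008 0.07124181 0.07743762]
side 45 37
knob ((471.91192626953125, -174.38462829589844), (45.38572692871094, 11.368393898010254), 83.43891143798828) [ 0.47285915 -0.17099789  0.07028332] [0.06352806 0.0712097  0.07401531]
```

View pics/k.png

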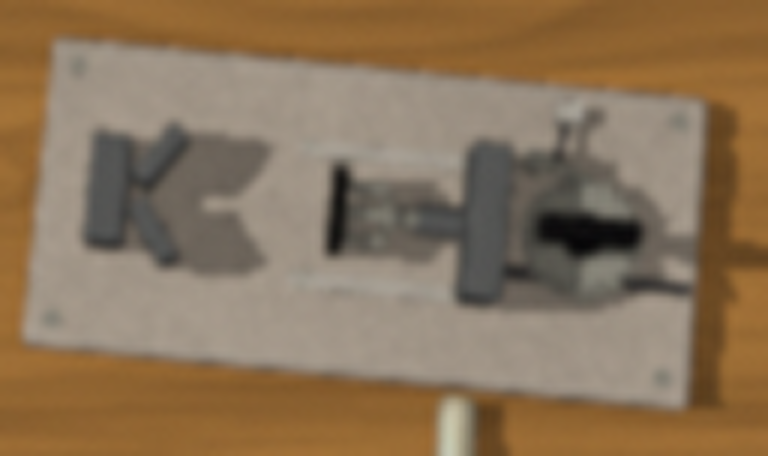

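View pics/j.png

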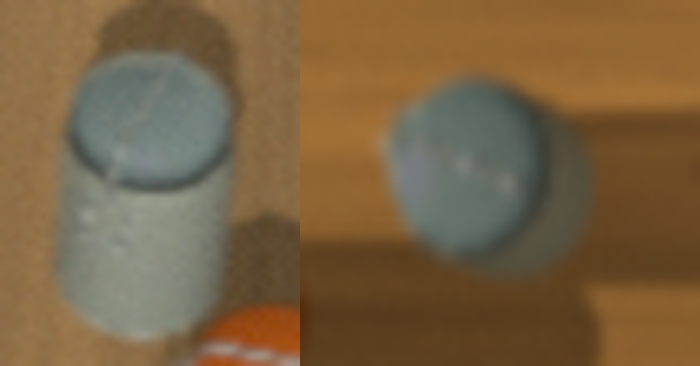

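```bash
python3 - <<'E'
from h import *
px=lambda x,y:(x/6+298-.42,y/6+192-.42)
w=lambda x,y,z:ray("top",*px(x,y),z)
C=[w(*c,.018) for c in((55,40),(707,100),(688,408),(25,345))]
for i in range(4):
    d=C[(i+1)%4]-C[i];print(C[i].round(4),np.linalg.norm(d).round(4),np.degrees(np.arctan2(d[1],d[0])).round(2))
print("board centre",np.mean(C,0))
k=w(589,231,.072);print("knob",k,"ends",w(537,228,.072),w(642,234,.072))
print("vtips",w(190,137,.056),w(178,262,.056))
print("vblock back corners", [w(*c,.056).round(4) for c in((93,128),(131,134),(123,247),(85,243))])
print("pad",w(343,165,.057),w(334,252,.057))
hous=[w(*c,.062).round(4) for c in((472,142),(512,144),(498,302),(458,298))];print(hous)
d=(C[0]+C[3]-C[1]-C[2]);d/=np.linalg.norm(d);print("yaxis",d, "pocket from knob",k+.2*d)
# bail
b=[ray("top",225.9,240.1,.094),ray("top",236.6,244.7,.094)];d=b[0]-b[1];print("bail top",b,np.degrees(np.arctan2(d[1],d[0])))
b=[ray("side",355.5,281.2,.094),ray("side",346.5,296.2,.094)];d=b[1]-b[0];print("bail side",b,np.degrees(np.arctan2(d[1],d[0])))
# base of jar in side
P=cloud("side",np.load("side0.npz")["D"])
PT=cloud("top",np.load("top0.npz")["D"])
q=PT[195:265,300:420].reshape(-1,3);q=q[(q[:,2]>.05)&(q[:,2]<.062)&(q[:,1]>-.02)];print("vblk pts",len(q),np.percentile(q,[1,50,99],axis=0))
E
```

```text
[0.5886 0.1003 0.018 ] 0.3583 -95.86
[ 0.5521 -0.2561  0.018 ] 0.168 174.12
[ 0.3849 -0.2389  0.018 ] 0.3572 84.13
[0.4215 0.1164 0.018 ] 0.168 -5.5
board centre [ 0.48677078 -0.06954701  0.018     ]
knob [ 0.47415469 -0.18158182  0.072     ] ends [ 0.47595868 -0.15448499  0.072     ] [ 0.47234761 -0.20918116  0.072     ]
vtips [0.52814541 0.02653207 0.056     ] [0.4614472 0.0334295 0.056    ]
vblock back corners [array([0.5334, 0.0782, 0.056 ]), array([0.53  , 0.0579, 0.056 ]), array([0.4696, 0.0624, 0.056 ]), array([0.4719, 0.0825, 0.056 ])]
pad [ 0.51225519 -0.05453175  0.057     ] [ 0.46594845 -0.04893184  0.057     ]
[array([ 0.5232, -0.1228,  0.062 ]), array([ 0.522 , -0.1439,  0.062 ]), array([ 0.4384, -0.1341,  0.062 ]), array([ 0.4406, -0.1132,  0.062 ])]
yaxis [0.10217711 0.99476622 0.        ] pocket from knob [0.49459011 0.01737142 0.072     ]
bail top [array([0.44481969, 0.34603951, 0.094     ]), array([0.43035895, 0.31257212, 0.094     ])] 66.63157924830269
bail side [array([0.43105829, 0.32304698, 0.094     ]), array([0.44917744, 0.36901522, 0.094     ])] 68.48729191593283
vblk pts 179 [[0.46486189 0.03049552 0.05014088]
 [0.49821472 0.0624418  0.05395811]
 [0.53333532 0.08189896 0.06026815]]
```

Measured: jar at (0.438, 0.332) with its bail/+x at about 67.5°. The pocket is at (0.494, 0.017) both from the knob (200 mm) and from the V tips, with clamp y at 84.1°. The knob is at (0.474, -0.182). The first move goes above the jar, jaws at -22.5°.

{"name": "step_arm", "arguments": {
  "series": [
    [[0.0918,0.209,-0.249,-0.06,-91],[0.0918,0.209,-0.249,-0.06,-91],[0.0918,0.209,-0.249,-0.06,-91],[0.0918,0.209,-0.249,-0.06,-91],[0.0918,0.209,-0.249,-0.06,-91],[0.0918,0.209,-0.249,-0.06,-91],[0.0918,0.209,-0.249,-0.06,-91],[0.0918,0.209,-0.249,-0.06,-91],[0.0918,0.209,-0.249,-0.06,-91],[0.0918,0.209,-0.249,-0.06,-91],[0.0918,0.209,-0.249,-0.06,-91],[0.0918,0.209,-0.249,-0.06,-91],[0.0918,0.209,-0.249,-0.06,-91],[0.0918,0.209,-0.249,-0.06,-91],[0.0918,0.209,-0.249,-0.06,-91],[0.0918,0.209,-0.249,-0.06,-91]]
  ],
  "squeeze": 20
}}

```text
clock: 1.43
position: [0.4381, 0.332, 0.1799]
ee_rot: [-2.609, -1.749, 0.002]
force: [0.3, -0.2, 0.1]
width: 1.002
```

```bash
python3 - <<'E'
from h import *
I,D=shot("side","side1"); 
cv2.imwrite("pics/s1c.png",cv2.resize(I[170:370,250:470][:,:,::-1],(660,600),interpolation=cv2.INTER_CUBIC))
o=observe();print(o["joints"].round(2))
for z in(.0,.092): print(proj("side",[.438,.332,z]))
# bystander jar heights/positions
P=cloud("top",np.load("top0.npz")["D"]);I=np.load("top0.npz")["I"].astype(int)
for nm,(x0,x1,y0,y1) in dict(orange=(188,212,245,270),purple=(210,236,197,222)).items():
    q=P[y0:y1,x0:x1].reshape(-1,3);q=q[(q[:,2]>.06)&(q[:,2]<.12)];print(nm,q.mean(0),np.percentile(q[:,2],97))
E
```

```text
[-1.08  0.39  0.46  1.86 -0.21  0.94 -0.92]
[350.11031288 311.3328534 ]
[352.21572438 284.54208509]
orange [0.39431062 0.43118969 0.08604981] 0.09576272937553336
purple [0.54700957 0.36658539 0.0865297 ] 0.09664653498426677
```

View pics/s1c.png

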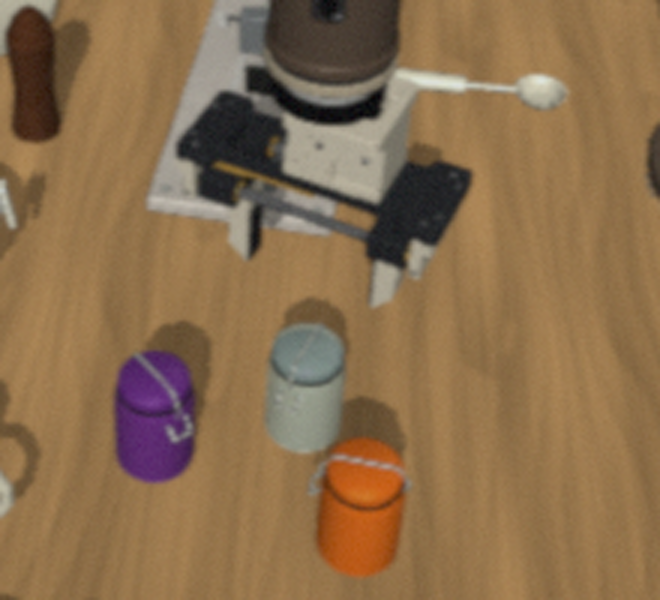

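{"name": "step_arm", "arguments": {
  "series": [
    [[0.0918,0,0.001,-0.04,0],[0.0918,0,0.001,-0.07,0],[0.0918,0,0.001,-0.1,0],[0.0918,0,0.001,-0.124,0],[0.0918,0,0.001,-0.124,0],[0.0918,0,0.001,-0.124,0],[0.05,0,0.001,-0.124,0],[0.05,0,0.001,-0.124,0],[0.05,0,0.001,-0.124,0],[0.05,0,0.001,-0.124,0],[0.05,0,0.001,-0.124,0],[0.05,0,0.001,-0.124,0],[0.05,0,0.001,-0.124,0],[0.05,0,0.001,-0.124,0]]
  ],
  "squeeze": 20
}}

```text
clock: 2.65
position: [0.4385, 0.3333, 0.0566]
ee_rot: [-2.609, -1.748, 0.0]
force: [-1.8, -0.0, 7.1]
width: 0.65
```

Opening reads 60 mm, so the jar is held. Lifting.

{"name": "step_arm", "arguments": {
  "series": [
    [[0.05,0,0,0.02,0],[0.05,0,0,0.05,0],[0.05,0,0,0.09,0],[0.05,0,0,0.12,0],[0.05,0,0,0.12,0],[0.05,0,0,0.12,0]]
  ],
  "squeeze": 25
}}

```text
clock: 3.15
position: [0.4391, 0.3339, 0.1779]
ee_rot: [-2.608, -1.747, -0.005]
force: [-0.3, -0.4, -2.8]
width: 0.649
```

```bash
python3 - <<'E'
from h import *
I,D=shot("side","side2"); 
cv2.imwrite("pics/s2c.png",cv2.resize(I[170:370,250:470][:,:,::-1],(660,600),interpolation=cv2.INTER_CUBIC))
o=observe();print(o["position"],o["force"],o["width"])
E
```

```text
[0.43804706 0.33326971 0.17635096] [-0.9055763   0.14542871 -3.14105337] 0.6550167508349293
```

View pics/s2c.png

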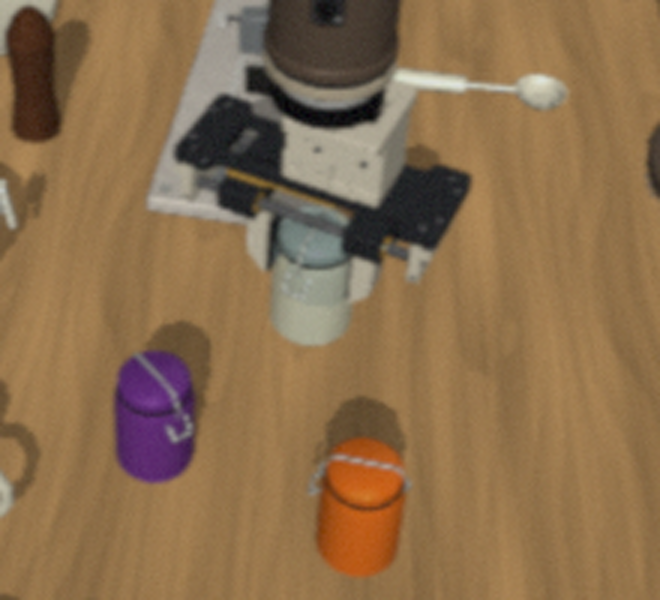

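The jar hangs upright between the pads, base edge at crop (310,342). I'll check its offset in the hand from the silhouette of its base.

```bash
python3 - <<'E'
from h import *
a=np.linspace(0,2*np.pi,200)
def c(x,y,z,r): 
    q=np.array([proj("side",[x+r*np.cos(t),y+r*np.sin(t),z]) for t in a]); return ((q-[250,170])*3)
for dy in(-.004,0,.004):
    q=c(.438,.3333+dy,.1203,.03);print(dy,"bottom row",q[:,1].max().round(1),"cols",q[:,0].min().round(1),q[:,0].max().round(1))
# before lifting, side1 on table
for dy in(-.004,0,.004):
    q=c(.438,.332+dy,0,.03);print("table",dy,q[:,1].max().round(1),q[:,0].min().round(1),q[:,0].max().round(1))
for f in("side1","side2"):
    I=np.load(f+".npz")["I"]; x=353
    print(f,[tuple(int(k) for k in I[r,x]) for r in (range(308,326) if f=="side1" else range(274,290))])
E
```

```text
-0.004 bottom row 345.2 cols 268.1 349.7
0 bottom row 349.3 cols 267.7 349.7
0.004 bottom row 353.5 cols 267.4 349.6
table -0.004 450.8 262.3 338.8
table 0 455.0 262.0 338.7
table 0.004 459.2 261.7 338.6
side1 [(147, 152, 136), (148, 152, 135), (146, 153, 137), (147, 151, 136), (146, 150, 134), (143, 148, 132), (145, 150, 134), (143, 148, 133), (144, 148, 131), (142, 146, 131), (142, 147, 132), (144, 146, 128), (151, 142, 118), (145, 121, 88), (140, 109, 70), (139, 107, 69), (139, 108, 73), (140, 110, 69)]
side2 [(168, 169, 147), (170, 170, 149), (169, 169, 149), (169, 168, 147), (166, 169, 145), (170, 169, 149), (167, 167, 146), (167, 168, 145), (168, 169, 147), (167, 167, 146), (165, 161, 138), (152, 131, 97), (155, 124, 78), (159, 124, 79), (162, 127, 84), (161, 125, 83)]
```

{"name": "step_arm", "arguments": {
  "series": [
    [[0.05,0.006,-0.03,0,3],[0.05,0.012,-0.06,0,6],[0.05,0.018,-0.095,0,9],[0.05,0.024,-0.13,0,12],[0.05,0.03,-0.165,0,16.5],[0.05,0.036,-0.2,0,16.5],[0.05,0.042,-0.235,0,16.5],[0.05,0.048,-0.27,0,16.5],[0.05,0.054,-0.3,0,16.5],[0.05,0.056,-0.317,0,16.5],[0.05,0.056,-0.317,0,16.5],[0.05,0.056,-0.317,0,16.5],[0.05,0.056,-0.317,0,16.5],[0.05,0.056,-0.317,0,16.5]]
  ]
}}

```text
clock: 4.37
position: [0.4934, 0.0176, 0.1755]
ee_rot: [-2.328, -2.105, 0.003]
force: [0.1, 0.8, -2.1]
width: 0.647
```

```bash
python3 - <<'E'
from h import *
I,D=shot("side","side3"); T,_=shot("top","top3")
up=lambda i,x,y,w,h,W:cv2.resize(i[y:y+h,x:x+w][:,:,::-1],(W,int(h*W/w)),interpolation=cv2.INTER_CUBIC)
cv2.imwrite("pics/s3c.png",up(I,280,100,130,170,450))
cv2.imwrite("pics/t3c.png",up(T,290,180,140,90,780))
o=observe();print(o["position"],o["ee_rot"],o["force"],o["width"],o["joints"].round(2))
E
```

```text
[0.4937138  0.01744628 0.17591543] [-2.32795554e+00 -2.10596938e+00  1.53490057e-03] [-0.46619794 -0.61078706 -2.54884543] 0.6505595759938405 [-0.53  0.31  0.49  2.   -0.19  0.88 -0.04]
```

View pics/s3c.png

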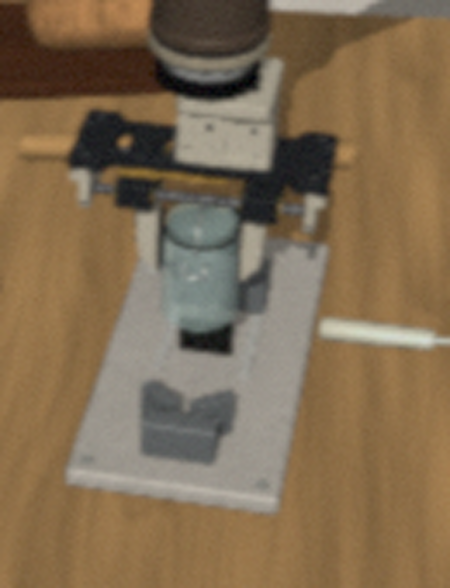

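View pics/t3c.png

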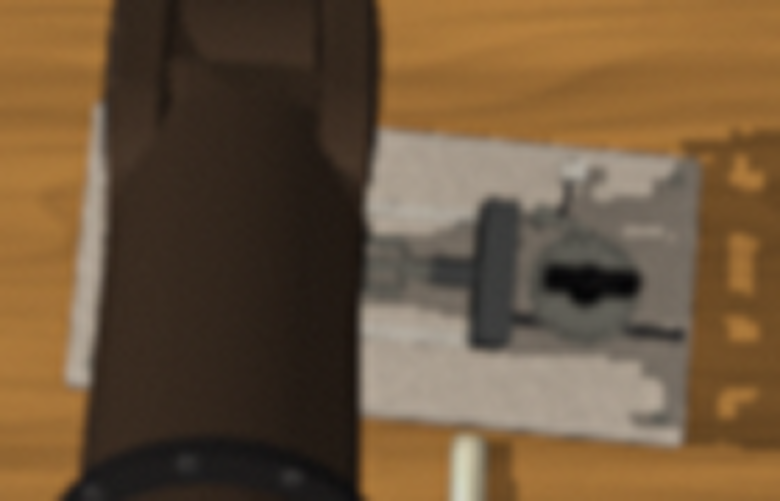

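{"name": "step_arm", "arguments": {
  "series": [
    [[0.05,0,-0.0015,-0.03,0],[0.05,0,-0.0015,-0.06,0],[0.05,0,-0.0015,-0.08,0],[0.05,0,-0.0015,-0.092,0],[0.05,0,-0.0015,-0.092,0],[0.05,0,-0.0015,-0.092,0]]
  ]
}}

```text
clock: 4.97
position: [0.4935, 0.016, 0.0837]
ee_rot: [-2.327, -2.106, 0.004]
force: [1.8, -1.7, -3.1]
width: 0.65
```

```bash
python3 - <<'E'
from h import *
I,D=shot("side","side4")
up=lambda i,x,y,w,h,W:cv2.resize(i[y:y+h,x:x+w][:,:,::-1],(W,int(h*W/w)),interpolation=cv2.INTER_CUBIC)
cv2.imwrite("pics/s4c.png",up(I,290,140,100,110,540))
o=observe();print(o["position"],o["force"])
E
```

```text
[0.49375373 0.01609728 0.0842294 ] [ 0.02381009 -2.27546941 -3.28256792]
```

View pics/s4c.png

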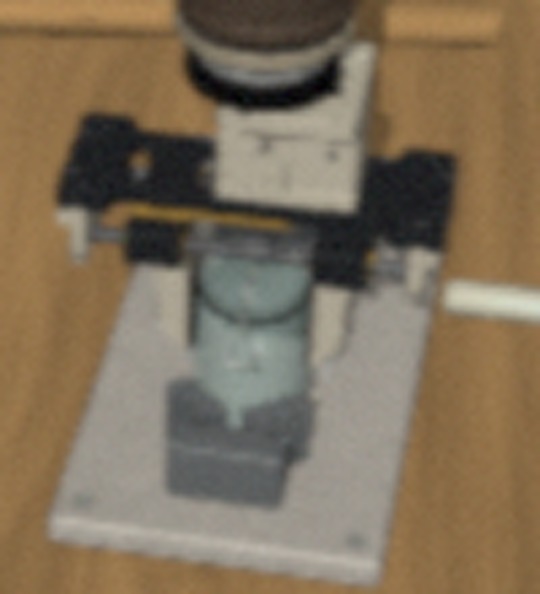

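The jar is centred in the V, with slight contact at Fy -2 N. I'll back off 2 mm and lower it.

{"name": "step_arm", "arguments": {
  "series": [
    [[0.05,0,-0.002,0,0],[0.05,0,-0.002,-0.004,0],[0.05,0,-0.002,-0.007,0],[0.05,0,-0.002,-0.009,0],[0.05,0,-0.002,-0.009,0],[0.05,0,-0.002,-0.009,0]]
  ]
}}

```text
clock: 5.52
position: [0.4936, 0.0143, 0.0752]
ee_rot: [-2.327, -2.106, 0.002]
force: [-1.0, -0.3, -1.4]
width: 0.653
```

{"name": "step_arm", "arguments": {
  "series": [
    [[0.05,0,0,-0.001,0],[0.05,0,0,-0.0015,0],[0.05,0,0,-0.0015,0],[0.05,0,0,-0.0015,0]]
  ]
}}

```text
clock: 5.85
position: [0.4937, 0.0144, 0.0746]
ee_rot: [-2.327, -2.106, 0.001]
force: [-4.2, 0.4, 12.6]
width: 0.651
```

It touches down (Fz +12.6 N). I'll ease the load, nudge 2 mm towards the V, and open.

{"name": "step_arm", "arguments": {
  "series": [
    [[0.05,0,0,0.0008,0],[0.05,0,0.001,0.0008,0],[0.05,0,0.002,0.0008,0],[0.05,0,0.002,0.0008,0],[0.05,0,0.002,0.0008,0]]
  ]
}}

```text
clock: 6.27
position: [0.494, 0.0161, 0.0753]
ee_rot: [-2.328, -2.106, 0.001]
force: [0.8, -1.7, -1.7]
width: 0.649
```

{"name": "step_arm", "arguments": {
  "series": [
    [[0.07,0,0,0,0],[0.0918,0,0,0,0],[0.0918,0,0,0,0],[0.0918,0,0,0,0],[0.0918,0,0,0,0],[0.0918,0,0,0,0],[0.0918,0,0,0.02,0],[0.0918,0,0,0.05,0],[0.0918,0,0,0.08,0],[0.0918,0,0,0.11,0],[0.0918,0,0,0.11,0],[0.0918,-0.02,-0.2,0.11,0],[0.0918,-0.02,-0.2,0.11,0],[0.0918,-0.02,-0.2,0.11,0],[0.0918,-0.02,-0.2,0.11,0],[0.0918,-0.02,-0.2,0.11,0],[0.0918,-0.02,-0.2,0.11,0],[0.0918,-0.02,-0.2,0.11,0]]
  ]
}}

```text
clock: 7.77
position: [0.4732, -0.1862, 0.1851]
ee_rot: [-2.333, -2.101, 0.002]
force: [0.6, 0.9, 0.2]
width: 1.0
```

```bash
python3 - <<'E'
from h import *
I,D=shot("side","side5"); T,_=shot("top","top5")
up=lambda i,x,y,w,h,W:cv2.resize(i[y:y+h,x:x+w][:,:,::-1],(W,int(h*W/w)),interpolation=cv2.INTER_CUBIC)
cv2.imwrite("pics/s5c.png",up(I,290,120,100,130,450))
cv2.imwrite("pics/t5c.png",up(T,290,180,140,90,780))
o=observe();print(o["position"],o["ee_rot"],o["force"],o["ft_torque"],o["joints"].round(2))
E
```

```text
[ 0.47395023 -0.18309291  0.18492161] [-2.32658407e+00 -2.10607267e+00  8.43882830e-04] [ 1.5129252  -0.99127098 -0.11685225] [-0.04379971  0.04261753 -0.03684188] [-0.17  0.33  0.56  1.96 -0.22  0.92  0.4 ]
```

View pics/s5c.png

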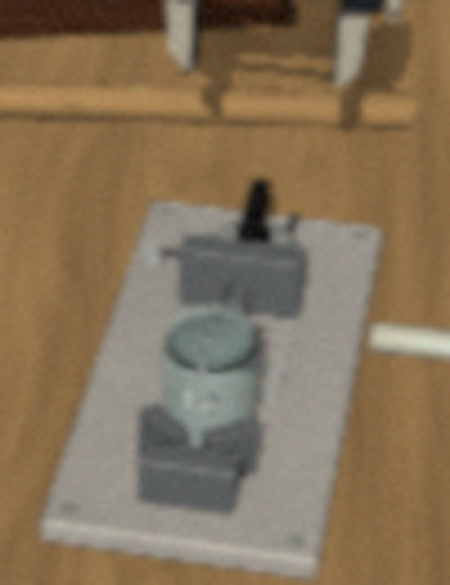

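View pics/t5c.png

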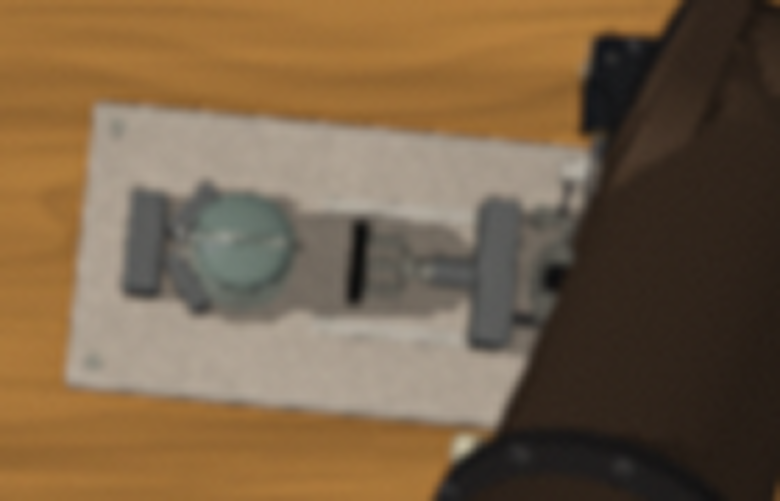

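The jar stands upright in the V (lid at crop (243,242)) and the pad's front edge is at crop (350,260). I'll estimate the gap and plan the knob grip.

```bash
python3 - <<'E'
from h import *
s=780/140; w=lambda x,y,z:ray("top",x/s+290-.41,y/s+180-.41,z)
d=np.array([.1022,.9948]);pk=np.array([.494,.017])
for nm,p in(("lid",w(243,242,.092)),("pad front",w(351,262,.057)),("pad back",w(366,262,.057))): print(nm,p,"along y",(p[:2]-pk)@d, "x",(p[:2]-pk)@[d[1],-d[0]])
E
```

```text
lid [0.49538761 0.01441985 0.092     ] along y -0.002424923478645705 x 0.0016440873885904318
pad front [ 0.48816078 -0.04724375  0.057     ] along y -0.0645064530042905 x 0.0007568570746100808
pad back [ 0.48808862 -0.0557866   0.057     ] along y -0.07301224908731523 x 0.001558150819968635
```

Gap is about 34 mm, so pinning should come around 5.4 teeth. Going down onto the knob with the opening narrowed to 34 mm.

{"name": "step_arm", "arguments": {
  "series": [
    [[0.034,0,0.001,0,0],[0.034,0,0.001,0,0],[0.034,0,0.001,-0.03,0],[0.034,0,0.001,-0.05,0],[0.034,0,0.001,-0.08,0],[0.034,0,0.001,-0.1,0],[0.034,0,0.001,-0.1,0],[0.034,0,0.001,-0.1,0],[0.034,0,0.001,-0.1,0]]
  ]
}}

```text
clock: 8.62
position: [0.4747, -0.1819, 0.0859]
ee_rot: [-2.326, -2.108, -0.0]
force: [-0.1, -0.6, 0.6]
width: 0.403
```

```bash
python3 - <<'E'
from h import *
I,D=shot("side","side6")
up=lambda i,x,y,w,h,W:cv2.resize(i[y:y+h,x:x+w][:,:,::-1],(W,int(h*W/w)),interpolation=cv2.INTER_CUBIC)
cv2.imwrite("pics/s6c.png",up(I,300,100,90,90,560))
o=observe();print(o["position"],o["ee_rot"],o["force"],o["ft_torque"],o["width"])
E
```

```text
[ 0.47496666 -0.18206919  0.0862592 ] [-2.32715482e+00 -2.10786660e+00 -1.11954280e-03] [0.28353273 0.49851074 0.87195978] [-0.07644234  0.1253597  -0.00347875] 0.3827065430826231
```

View pics/s6c.png

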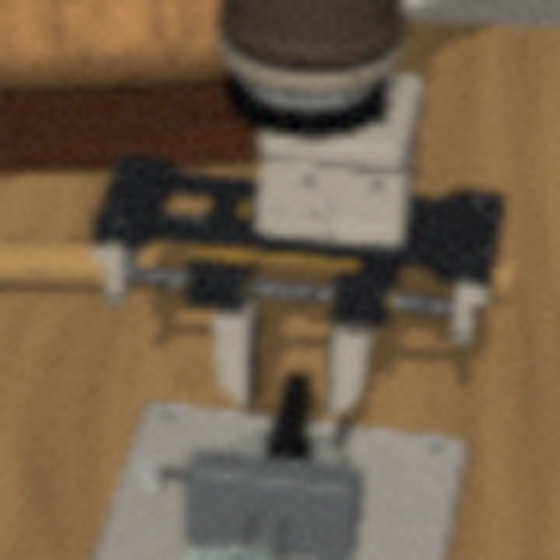

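The open fingers straddle the knob evenly. I'll lower and close.

{"name": "step_arm", "arguments": {
  "series": [
    [[0.034,0,0,-0.015,0],[0.034,0,0,-0.029,0],[0.034,0,0,-0.029,0],[0.034,0,0,-0.029,0],[0.0,0,0,-0.029,0],[0.0,0,0,-0.029,0],[0.0,0,0,-0.029,0],[0.0,0,0,-0.029,0],[0.0,0,0,-0.029,0],[0.0,0,0,-0.029,0]]
  ],
  "squeeze": 25
}}

```text
clock: 9.5
position: [0.4745, -0.1822, 0.0581]
ee_rot: [-2.327, -2.107, -0.001]
force: [-4.6, 0.1, 7.8]
width: 0.228
```

```bash
python3 - <<'E'
from h import *
o=observe();print(o["position"],o["ee_rot"],o["force"],o["ft_torque"],o["width"]*.0918)
E
```

```text
[ 0.47451072 -0.18215963  0.05807718] [-2.32720484e+00 -2.10717079e+00 -1.33526301e-03] [-4.56646263  0.05357948  7.82984235] [0.01851628 1.04746049 0.08844266] 0.02095752792523609
```

{"name": "step_arm", "arguments": {
  "series": [
    [[0.0,0,0,0,0],[0.0,0,0,0,0],[0.0,0,0,0,0],[0.0,0,0,0,0]]
  ]
}}

```text
clock: 9.83
position: [0.4745, -0.1822, 0.0583]
ee_rot: [-2.327, -2.107, -0.001]
force: [-1.1, 0.2, 1.0]
width: 0.226
```

```bash
python3 - <<'E'
from h import *
o=observe();print(o["position"],o["ee_rot"],o["force"],o["ft_torque"],o["width"]*.0918)
I,D=shot("side","side7")
up=lambda i,x,y,w,h,W:cv2.resize(i[y:y+h,x:x+w][:,:,::-1],(W,int(h*W/w)),interpolation=cv2.INTER_CUBIC)
cv2.imwrite("pics/s7c.png",up(I,300,110,90,90,560))
E
```

```text
[ 0.47445327 -0.18215544  0.0582753 ] [-2.32712219e+00 -2.10714070e+00 -1.39219760e-03] [-1.11730208  0.22915003  0.96502273] [-0.02376325  0.50047415  0.00622335] 0.02076977772608583
```

View pics/s7c.png

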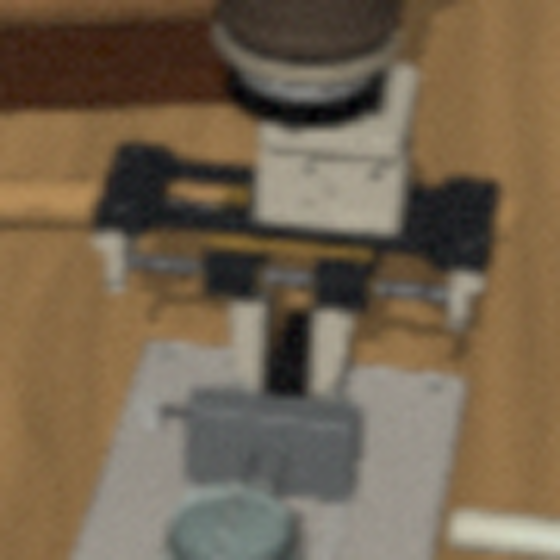

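The opening reads 21 mm, not 14 mm. The fingertips (44 mm up) are on the round stem below the bar, which shows as the bulge in the top view. I'll open, rise 7 mm and close again.

{"name": "step_arm", "arguments": {
  "series": [
    [[0.034,0,0,0,0],[0.034,0,0,0,0],[0.034,0,0,0,0],[0.034,0,0,0,0],[0.034,0,0,0.006,0],[0.034,0,0,0.006,0],[0.034,0,0,0.006,0],[0.0,0,0,0.006,0],[0.0,0,0,0.006,0],[0.0,0,0,0.006,0],[0.0,0,0,0.006,0],[0.0,0,0,0.006,0],[0.0,0,0,0.006,0],[0.0,0,0,0.006,0],[0.0,0,0,0.006,0],[0.0,0,0,0.006,0],[0.0,0,0,0.006,0]]
  ]
}}

```text
clock: 11.3
position: [0.4744, -0.1821, 0.0642]
ee_rot: [-2.327, -2.107, -0.001]
force: [0.1, -0.2, -0.5]
width: 0.151
```

```bash
python3 - <<'E'
from h import *
o=observe();print(o["position"],o["ee_rot"],o["force"],o["ft_torque"],o["width"]*.0918)
E
```

```text
[ 0.47444188 -0.18213907  0.06421266] [-2.32701252e+00 -2.10713695e+00 -1.32042684e-03] [ 0.14227357 -0.20343543 -0.4695684 ] [-0.09939784  0.05992037  0.03744016] 0.013907233030762937
```

14 mm: the bar is held, with near-zero side force. Winding clockwise (negative spin), first about 2.5 teeth.

{"name": "step_arm", "arguments": {
  "series": [
    [[0.0,0,0,0,-5],[0.0,0,0,0,-10],[0.0,0,0,0,-15],[0.0,0,0,0,-20],[0.0,0,0,0,-25],[0.0,0,0,0,-30],[0.0,0,0,0,-35],[0.0,0,0,0,-38],[0.0,0,0,0,-38]]
  ]
}}

```text
clock: 12.05
position: [0.4751, -0.1825, 0.0642]
ee_rot: [-2.889, -1.232, -0.003]
force: [3.4, -1.0, -4.1]
width: 0.149
```

```bash
cat > st.py <<'E'
from h import *
import sys
def yaw(r): return 2*np.degrees(np.arctan2(r[1],r[0]))-90
def rep():
    o=observe(); r=o["ee_rot"]; M=R.from_rotvec(r).as_matrix(); y=np.degrees(np.arctan2(M[1,1],M[0,1]))
    print("pos",o["position"].round(4),"yaw",round(y,2),"F",o["force"].round(1),"T",o["ft_torque"].round(3),"w",round(o["width"]*91.8,2),"j7",o["joints"][6].round(2),"t",o["clock"])
if __name__=="__main__":
    rep()
    if len(sys.argv)>1:
        up=lambda i,x,y,w,h,W:cv2.resize(i[y:y+h,x:x+w][:,:,::-1],(W,int(h*W/w)),interpolation=cv2.INTER_CUBIC)
        tg=sys.argv[1]; T,D=shot("top","top"+tg)
        I,D2=shot("side","side"+tg)
        cv2.imwrite(f"pics/{tg}.png",np.hstack([cv2.resize(up(T,290,185,100,80,400),(400,320)),up(I,300,140,100,80,400)]))
        P=cloud("top",D); rep()
E
python3 st.py w1
```

```text
pos [ 0.4751 -0.1825  0.0642] yaw -43.8 F [ 3.4 -1.  -4.1] T [-0.432 -0.563  0.02 ] w 13.72 j7 0.03 t 12.05
pos [ 0.4751 -0.1824  0.0643] yaw -43.55 F [ 3.4 -1.8 -5.2] T [-0.612 -0.689 -0.017] w 13.55 j7 0.03 t 12.15
```

View pics/w1.png

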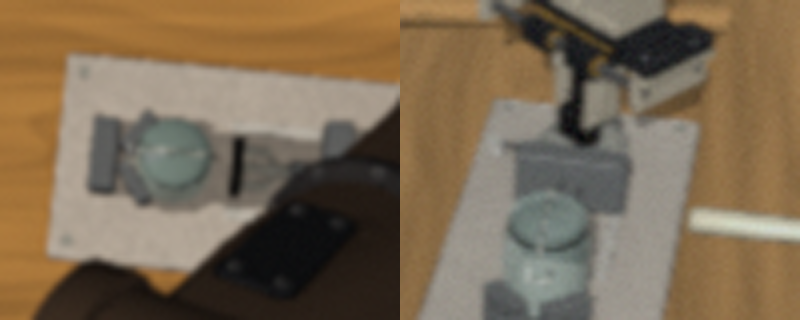

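Pad advanced about 5 px (15 mm, 2.5 teeth), as expected. Winding one tooth further per check, with a pad-edge measurement added.

```bash
cat >> st.py <<'E'
    if len(sys.argv)>1:
        s=T[215:240,325:365].max(2).astype(float)
        # columns in the pad's row range: dark-blob centre
        m=np.zeros(T.shape[:2],np.uint8); m[212:242,325:362]=(T.max(2)<60)[212:242,325:362]
        n,l,st,ce=cv2.connectedComponentsWithStats(m)
        for i in range(1,n):
            if st[i,4]>12: 
                p=ray("top",*ce[i],.057); q=(p[:2]-[.494,.017])@[.1022,.9948]; print("blob",ce[i].round(2),st[i],"pad mid y",q.round(4))
E
python3 - <<'E'
from h import *
for f in("top0","top5","topw1"):
    T=np.load(f+".npz")["I"]
    m=np.zeros(T.shape[:2],np.uint8); m[212:242,325:362]=(T.max(2)<60)[212:242,325:362]
    n,l,st,ce=cv2.connectedComponentsWithStats(m)
    for i in range(1,n):
        if st[i,4]>12:
            p=ray("top",*ce[i],.057); print(f,ce[i].round(2),st[i],((p[:2]-[.494,.017])@[.1022,.9948]).round(4))
E
```

```text
top0 [354.09 227.06] [353 220   3  14  33] -0.0694
top5 [353.95 226.64] [352 220   4  14  39] -0.0688
topw1 [348.91 226.4 ] [347 220   4  14  35] -0.0528
topw1 [358.44 237.65] [352 231  10  11  52] -0.0859
```

{"name": "step_arm", "arguments": {
  "series": [
    [[0.0,0,0,0,-5],[0.0,0,0,0,-10],[0.0,0,0,0,-15],[0.0,0,0,0,-15],[0.0,0,0,0,-15]]
  ]
}}

```text
clock: 12.57
position: [0.4754, -0.1828, 0.0643]
ee_rot: [3.022, 0.857, 0.004]
force: [3.4, -2.4, -7.0]
width: 0.151
```

```bash
python3 st.py w2
```

```text
pos [ 0.4754 -0.1828  0.0643] yaw -58.34 F [ 3.4 -2.4 -7. ] T [-0.677 -0.548  0.048] w 13.9 j7 -0.16 t 12.5667
pos [ 0.4753 -0.1827  0.0643] yaw -58.36 F [ 3.5 -3.3 -5.7] T [-0.769 -0.619  0.106] w 13.47 j7 -0.16 t 12.6667
blob [347.06 226.54] [346 220   3  14  35] pad mid y -0.047
blob [354.88 235.66] [342 225  20  17 173] pad mid y -0.0742
```

View pics/w2.png

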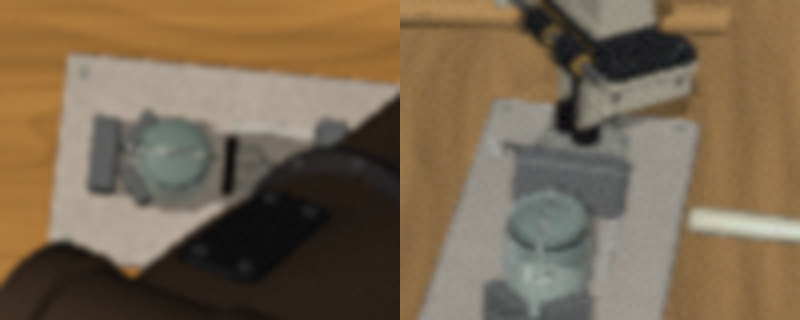

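{"name": "step_arm", "arguments": {
  "series": [
    [[0.0,0,0,0,-5],[0.0,0,0,0,-10],[0.0,0,0,0,-15],[0.0,0,0,0,-15],[0.0,0,0,0,-15]]
  ]
}}

```text
clock: 13.08
position: [0.4755, -0.183, 0.0643]
ee_rot: [3.107, 0.458, 0.004]
force: [3.9, -3.5, -6.9]
width: 0.148
```

```bash
python3 st.py w3
```

```text
pos [ 0.4755 -0.183   0.0643] yaw -73.21 F [ 3.9 -3.5 -6.9] T [-0.854 -0.626  0.125] w 13.56 j7 -0.36 t 13.0833
pos [ 0.4755 -0.183   0.0643] yaw -73.2 F [ 4.  -3.8 -6.8] T [-0.92  -0.611  0.096] w 14.0 j7 -0.36 t 13.1833
blob [349.67 233.61] [328 220  34  22 401] pad mid y -0.0572
```

{"name": "step_arm", "arguments": {
  "series": [
    [[0.0,0,0,0,-4],[0.0,0,0,0,-4],[0.0,0,0,0,-4]]
  ]
}}

```text
clock: 13.43
position: [0.4755, -0.1831, 0.0643]
ee_rot: [3.12, 0.354, 0.004]
force: [3.4, -3.1, -6.1]
width: 0.148
```

```bash
python3 st.py w4
```

```text
pos [ 0.4755 -0.1831  0.0643] yaw -77.04 F [ 3.4 -3.1 -6.1] T [-0.739 -0.553  0.099] w 13.62 j7 -0.41 t 13.4333
pos [ 0.4755 -0.1831  0.0643] yaw -77.06 F [ 3.3 -3.  -7.3] T [-0.865 -0.594  0.105] w 13.93 j7 -0.41 t 13.5333
blob [348.49 233.25] [325 219  37  23 466] pad mid y -0.0534
```

View pics/w4.png

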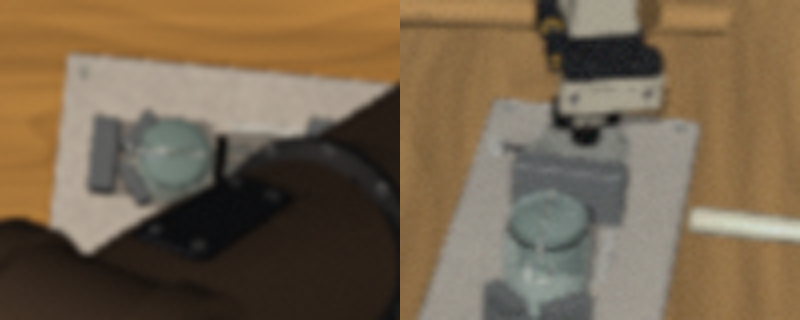

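{"name": "step_arm", "arguments": {
  "series": [
    [[0.0,0,0,0,-4],[0.0,0,0,0,-7],[0.0,0,0,0,-7],[0.0,0,0,0,-7]]
  ]
}}

```text
clock: 13.87
position: [0.4755, -0.1833, 0.0643]
ee_rot: [3.135, 0.165, 0.004]
force: [2.8, -4.4, -6.7]
width: 0.154
```

```bash
python3 st.py w5
```

```text
pos [ 0.4755 -0.1833  0.0643] yaw -83.97 F [ 2.8 -4.4 -6.7] T [-0.868 -0.523  0.069] w 14.12 j7 -0.5 t 13.8667
pos [ 0.4755 -0.1832  0.0643] yaw -83.94 F [ 3.9 -3.7 -5.8] T [-0.897 -0.546  0.046] w 14.07 j7 -0.5 t 13.9667
blob [346.85 232.67] [325 219  37  23 570] pad mid y -0.048
```

{"name": "step_arm", "arguments": {
  "series": [
    [[0.0,0,0,0,-4],[0.0,0,0,0,-4],[0.0,0,0,0,-4]]
  ]
}}

```text
clock: 14.22
position: [0.4756, -0.1834, 0.0643]
ee_rot: [3.139, 0.06, 0.004]
force: [3.6, -3.9, -6.3]
width: 0.153
```

```bash
python3 st.py w6
```

```text
pos [ 0.4756 -0.1834  0.0643] yaw -87.83 F [ 3.6 -3.9 -6.3] T [-0.9   -0.543  0.092] w 14.02 j7 -0.55 t 14.2167
pos [ 0.4756 -0.1834  0.0643] yaw -87.81 F [ 4.2 -4.  -6.8] T [-0.884 -0.52   0.185] w 13.45 j7 -0.55 t 14.3167
blob [346.44 232.14] [325 218  37  24 623] pad mid y -0.0466
```

View pics/w6.png

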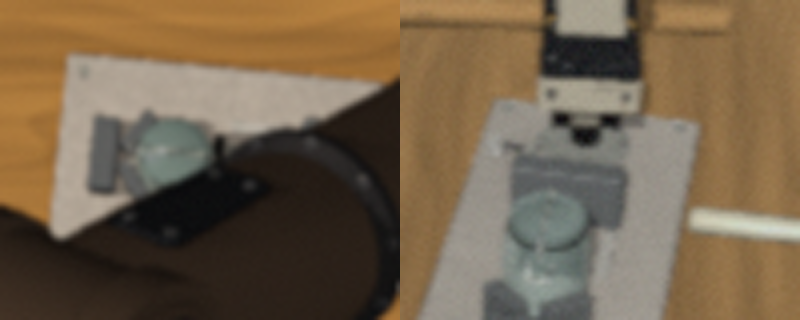

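```bash
python3 - <<'E'
import numpy as np
for f in("top5","topw1","topw2","topw3","topw4","topw5","topw6"):
    T=np.load(f+".npz")["I"].max(2).astype(float)
    r=[]
    for row in (220,221,222,223):
        s=T[row,338:358]; w=np.clip(100-s,0,None); j=s.argmin(); a=max(0,j-4); ww=w[a:j+5]; r.append(round(338+a+(ww*np.arange(len(ww))).sum()/ww.sum(),2))
    print(f,r)
print(np.load("topw6.npz")["I"].max(2)[218:226,338:356])
E
```

```text
top5 [np.float64(354.37), np.float64(354.4), np.float64(354.54), np.float64(354.45)]
topw1 [np.float64(349.38), np.float64(349.46), np.float64(349.56), np.float64(349.23)]
topw2 [np.float64(347.53), np.float64(347.63), np.float64(347.62), np.float64(347.25)]
topw3 [np.float64(345.57), np.float64(345.62), np.float64(345.42), np.float64(345.01)]
topw4 [np.float64(344.97), np.float64(344.9), np.float64(344.9), np.float64(344.56)]
topw5 [np.float64(344.29), np.float64(344.23), np.float64(344.38), np.float64(344.55)]
topw6 [np.float64(344.17), np.float64(344.37), np.float64(344.94), np.float64(345.26)]
[[107 100  98 104 118 120 112 116 130 137 137 137 140 140 136 129 117 101]
 [112 105  98  98 104  89  59  61  91 113 120 119 115 105  92  79  65  50]
 [113 109 101  95  88  67  31  37  78 105 112 105  87  70  59  55  53  43]
 [110 110 104  95  80  50  21  34  70  89  88  75  55  43  43  48  49  43]
 [111 115 114 101  82  49  21  34  65  71  59  46  38  35  38  43  41  38]
 [121 126 122 101  82  54  26  35  57  54  41  34  32  34  37  36  36  35]
 [122 122 114  91  74  56  31  29  39  38  34  33  33  33  33  33  33  33]
 [121 116 104  84  66  44  25  24  29  34  33  32  34  33  34  33  34  34]]
```

Between 4.5 and 5.2 teeth the pad edge moves as expected (345.6 → 344.3 px). At 5.5 teeth it has stopped (344.2), so it pinned at about 5.2. I'll confirm with averaged torque readings at matching tooth phases.

```bash
cat > tq.py <<'E'
from h import *
a=[];w=[]
for i in range(12):
    I,D=eyes.get_image("top"); o=observe(); a.append(o["ft_torque"][2]); M=R.from_rotvec(o["ee_rot"]).as_matrix(); w.append(np.degrees(np.arctan2(M[1,1],M[0,1])))
y=np.mean(w);n=(-5.7-y)/15
T=I.max(2).astype(float);r=[]
for row in (219,220,221):
    s=T[row,340:349]; ww=np.clip(100-s,0,None); r.append((340+(ww*np.arange(9)).sum()/ww.sum()).round(2))
print("yaw",y.round(2),"teeth",n.round(3),"Tz",np.mean(a).round(3),"+-",(np.std(a)/3.4).round(3),"t",o["clock"],"padpx",r,"F",o["force"].round(1),"w",o["width"]*91.8)
E
python3 tq.py
```

```text
yaw -87.81 teeth 5.474 Tz 0.13 +- 0.009 t 14.9167 padpx [np.float64(344.31), np.float64(344.19), np.float64(344.35)] F [ 3.7 -3.1 -7. ] w 13.65996878837848
```

{"name": "step_arm", "arguments": {
  "series": [
    [[0.0,0,0,0,-4],[0.0,0,0,0,-4],[0.0,0,0,0,-4]]
  ]
}}

```text
clock: 15.17
position: [0.4755, -0.1835, 0.0643]
ee_rot: [3.139, -0.046, 0.004]
force: [2.9, -4.4, -5.8]
width: 0.153
```

```bash
python3 tq.py
```

```text
yaw -91.67 teeth 5.731 Tz 0.189 +- 0.01 t 15.7667 padpx [np.float64(344.36), np.float64(344.55), np.float64(344.99)] F [ 3.4 -4.3 -7.4] w 13.713170919970239
```

{"name": "step_arm", "arguments": {
  "series": [
    [[0.0,0,0,0,-4],[0.0,0,0,0,-7.5],[0.0,0,0,0,-7.5],[0.0,0,0,0,-7.5]]
  ]
}}

```text
clock: 16.1
position: [0.4755, -0.1836, 0.0643]
ee_rot: [3.129, -0.248, 0.004]
force: [3.8, -4.2, -6.0]
width: 0.155
```

```bash
python3 tq.py
```

```text
yaw -99.02 teeth 6.222 Tz 0.254 +- 0.009 t 16.7 padpx [np.float64(345.93), np.float64(345.5), np.float64(345.34)] F [ 3.7 -4.3 -6.5] w 13.956125274018044
```

{"name": "step_arm", "arguments": {
  "series": [
    [[0.0,0,0,0,-4],[0.0,0,0,0,-4],[0.0,0,0,0,-4]]
  ]
}}

```text
clock: 16.95
position: [0.4755, -0.1837, 0.0643]
ee_rot: [3.119, -0.352, 0.004]
force: [2.5, -4.4, -6.3]
width: 0.15
```

```bash
python3 tq.py
```

```text
yaw -102.87 teeth 6.478 Tz 0.301 +- 0.007 t 17.55 padpx [np.float64(345.75), np.float64(345.22), np.float64(344.84)] F [ 3.1 -5.  -6.6] w 13.768178024504943
```

Torque rises at about 0.15 Nm/tooth after 5.2 teeth (0.13 → 0.30 Nm). The pad image independently gives a pin at 5.17 teeth. So the two further clicks are 6 (already passed) and 7; I'll wind to about 7.3.

{"name": "step_arm", "arguments": {
  "series": [
    [[0.0,0,0,0,-4],[0.0,0,0,0,-8],[0.0,0,0,0,-12.5],[0.0,0,0,0,-12.5],[0.0,0,0,0,-12.5]]
  ]
}}

```text
clock: 17.97
position: [0.4755, -0.1839, 0.0643]
ee_rot: [3.062, -0.685, 0.004]
force: [1.8, -5.7, -5.3]
width: 0.15
```

```bash
python3 tq.py
```

```text
yaw -115.21 teeth 7.3 Tz 0.393 +- 0.006 t 18.5667 padpx [np.float64(343.98), np.float64(343.97), np.float64(343.97)] F [ 2.5 -5.2 -6.4] w 13.895168197117396
```

Easing back 4° should drop the torque if the pawl has caught tooth 7.

{"name": "step_arm", "arguments": {
  "series": [
    [[0.0,0,0,0,2],[0.0,0,0,0,4],[0.0,0,0,0,4],[0.0,0,0,0,4]]
  ]
}}

```text
clock: 18.9
position: [0.4754, -0.1839, 0.0643]
ee_rot: [3.086, -0.575, 0.004]
force: [3.4, -2.9, -6.3]
width: 0.147
```

```bash
python3 tq.py
```

```text
yaw -111.12 teeth 7.028 Tz 0.254 +- 0.009 t 19.5 padpx [np.float64(344.12), np.float64(344.0), np.float64(343.96)] F [ 3.1 -3.6 -6.6] w 14.002908028151415
```

{"name": "step_arm", "arguments": {
  "series": [
    [[0.0,0,0,0,1.5],[0.0,0,0,0,1.5],[0.0,0,0,0,1.5]]
  ]
}}

```text
clock: 19.75
position: [0.4754, -0.184, 0.0643]
ee_rot: [3.093, -0.534, 0.004]
force: [2.7, -3.7, -6.7]
width: 0.151
```

```bash
python3 tq.py
```

```text
yaw -109.6 teeth 6.927 Tz -0.19 +- 0.009 t 20.35 padpx [np.float64(344.27), np.float64(344.07), np.float64(343.98)] F [ 2.6 -3.8 -6.4] w 13.554101618631403
```

The torque dropped from +0.25 to -0.19 Nm, so the pawl holds at tooth 7. Now release and lift off.

{"name": "step_arm", "arguments": {
  "series": [
    [[0.0,0,0,0,-0.7],[0.034,0,0,0,-0.7],[0.034,0,0,0,-0.7],[0.034,0,0,0,-0.7],[0.034,0,0,0,-0.7],[0.034,0,0,0,-0.7],[0.034,0,0,0.03,-0.7],[0.034,0,0,0.06,-0.7],[0.034,0,0,0.1,-0.7],[0.034,0,0,0.14,-0.7],[0.034,0,0,0.17,-0.7],[0.034,0,0,0.17,-0.7]]
  ]
}}

```text
clock: 21.35
position: [0.4774, -0.1859, 0.2395]
ee_rot: [3.089, -0.554, 0.016]
force: [1.2, -0.8, 0.5]
width: 0.369
```

{"name": "step_arm", "arguments": {
  "series": [
    [[0.034,-0.04,0,0.03,45],[0.034,-0.08,0,0.03,45],[0.034,-0.1,0,0.03,45],[0.034,-0.1,-0.04,0.03,45],[0.034,-0.1,-0.08,0.03,45],[0.034,-0.1,-0.12,0.03,45],[0.034,-0.1,-0.12,0.03,45],[0.034,-0.1,-0.12,0.03,45],[0.034,-0.1,-0.12,0.03,45],[0.034,-0.1,-0.12,0.03,45]]
  ]
}}

```text
clock: 22.18
position: [0.3765, -0.3063, 0.2691]
ee_rot: [-3.069, -0.663, -0.015]
force: [-0.3, 0.4, 0.4]
width: 0.369
```

```bash
python3 - <<'E'
from h import *
I,D=shot("side","side9"); T,_=shot("top","top9")
up=lambda i,x,y,w,h,W:cv2.resize(i[y:y+h,x:x+w][:,:,::-1],(W,int(h*W/w)),interpolation=cv2.INTER_CUBIC)
cv2.imwrite("pics/f9.png",np.vstack([up(T,290,185,140,60,780),np.hstack([up(I,230,130,160,100,390),cv2.resize(T[:,:,::-1],(390,243))])]))
o=observe();print(o["position"],o["force"],o["clock"])
m=np.zeros(T.shape[:2],np.uint8); m[215:245,370:418]=(T.max(2)<55)[215:245,370:418]
P=cloud("top",_);q=P[(m>0)&(P[...,2]>.06)&(P[...,2]<.085)];r=cv2.minAreaRect((q[:,:2]*1000).astype(np.float32));print(len(q),r)
E
```

```text
[ 0.37732191 -0.30483318  0.2691204 ] [ 0.18504786 -0.24037761  0.02845552] 22.2833
69 ((475.1888732910156, -182.9504852294922), (13.507121086120605, 51.21049118041992), 69.49616241455078)
```

View pics/f9.png

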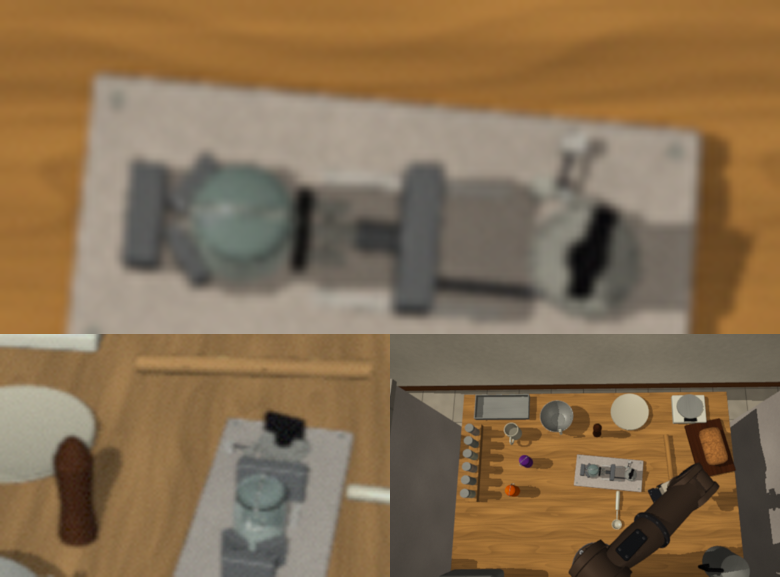

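The knob bar now lies at -20.5°, against -20.7° expected for 7 teeth. Spring compression is about 1.85 teeth, the jar stands in the V against the pad, and the mill and pin are where they were. Handing in.

```bash
python3 - <<'E'
from h import *
a=np.load("top0.npz")["I"];b=np.load("top9.npz")["I"]
print("mill diff",np.abs(a[140:175,325:355].astype(int)-b[140:175,325:355]).mean(),"pin diff",np.abs(a[165:225,440:475].astype(int)-b[165:225,440:475]).mean())
print(arm.sign_off())
E
```

```text
mill diff 4.127936507936508 pin diff 4.951746031746032
the job is handed in; nothing more can be done
None
```

The clear clamp-lid jar stands upright in the pocket, pinned against the V block. The wheel is held by its pawl at tooth 7, two clicks after the jar was pinned. I handed in at about 22 s of the 72 s, with the gripper open and clear of everything. `sign_off` gave no verdict.

- **Pin point:** the pad's movement in the camera put it at about 5.17 teeth, and the turning moment then rose by about 0.15 Nm per tooth. The torque readings alone gave 5.12 to 5.25, so the two further clicks are teeth 6 and 7.
- **Pawl holding:** easing the knob back dropped the moment from +0.25 to -0.19 Nm at tooth 7, so the pawl took the load. After letting go, the bar measured -20.5°, against -20.7° expected for 7 teeth. The spring compression read from the picture is about 1.85 teeth.
- **Bystanders:** the mill and rolling pin looked unmoved. Their patches in the top picture matched the first one to within about 5 grey levels.
- **What went wrong or disagreed:** my first grip on the knob caught the round stem below the bar (21 mm instead of 14 mm), so I reopened, rose 6 mm and gripped again. The two cameras disagreed by about 5 mm on the jar's y position at first; I checked its offset in the hand and corrected for it. Before I lowered it, the jar pressed lightly on the V block (about 2 N), so I backed it off 2 mm.

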